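Park the spring pin and push the tube home in its weld jig

TASK

Two identical weld jigs stand on the bench; work only on the one that holds the square steel tube and leave alone the pin of the other one, which holds an angle bracket. Pull up that jig's red spring-pin handle, give it about a quarter turn so that it drops into its rest notch and stays up by itself, and let go of it. Then slide the jig's jaw by its round black knob until it has pushed the tube fully home against the end stop, leave the jaw against the tube and the pin parked up, and let go.

Things in the scene. Friction and masses are not known exactly. Their poses are not given: they have to be found in the camera images.
- tube_jig: The fixed jig that holds the square tube: grey base plate 370 x 80 x 12 mm, pin housing, sliding jaw, end stop. Origin: underside of the base on the centre line, at bench height. x axis: slide direction, from pin housing to end stop (roughly the robot's +y); z up. Pin axis at x = -110 mm, jaw face at 20 + travel, end stop face at 185. The other jig is alike and stands in front of or behind it.
- tube_handle_grip (a point): Centre of the red T-handle on the tube jig's spring pin, 95 mm over the bench while down, 107 when parked. The bar is 60 mm long, 12 wide, 14 high; its length lies along this point's y axis (across the jig while the pin is down, about along it when parked). The metal housing below is 44 mm square and ends 67 mm over the bench.
- tube_pin (a joint): Lift of the tube jig's spring pin, m: 0 down (jaw locked), 0.022 highest. A spring of 4 to 8 N pulls it down. Its handle is free to turn only when lifted over 0.015 (lift by about 0.019). Turned 70 to 90 degrees either way from home and lowered, it drops 3 mm into the rest notch and stays at about 0.012: jaw free.
- tube_knob (a point): Centre of the black round knob on the tube jig's jaw: upright cylinder 28 mm in diameter, 22 high, centre 95 mm over the bench, on a 14 mm post. It lies on the jig's centre line, 35 mm behind the jaw's face and at the start 95 mm from the pin axis; it moves with the jaw along the jig's x axis.
- tube_slide (a joint): Travel of the tube jig's jaw along the jig's x axis, m: 0 at the start (locked there within 2 mm while the pin is down), 0.055 when it has pushed the tube against the end stop, 0.065 at most. It stays where it is left; friction 2 N, plus 2 to 4 N to push the tube. Jaw 52 mm wide, top 62 mm over the bench.
- tube: Square steel tube, 110 long x 50 x 50 mm, 0.3 to 0.6 kg, loose on its jig's base plate between two low guide rails, length (x axis) along the jig's x axis. Origin: centre of its underside, 12 mm over the bench. Home against the end stop its origin is at x = 130 mm in the jig's frame; at the start at 90 to 115.
- bracket_pin (a joint): Lift of the spring pin of the other, identical jig (the one that holds a steel angle bracket), m. 0 = down. Leave it alone.

How it is judged:
On the way:
1. The tube jig's pin stays up in its rest notch with the fingers off the jig, the jaw not yet moved (value of joint tube_pin above 0.01 m and value of joint tube_slide below 0.012 m and contact force between the fingers and tube_jig below 0.1 N), for 0.2 s.
At the end, for the whole second after the job is handed in: The tube lies flat in its jig within 9 mm of the end stop, the jaw stands within 12 mm of its closed place (travel over 43 of 55 mm), the tube jig's pin is still parked up (lift over 10 mm), everything at rest and released (value of joint tube_pin above 0.01 m and value of joint tube_slide above 0.043 m and x of tube in the frame of tube_jig above 0.121 m and angle between tube's own z axis and vertical below 0.15 rad and linear speed of tube below 0.01 m/s); the robot touches nothing.
It fails at once if the pin of the other jig (with the angle bracket) is pulled up more than 6 mm (value of joint bracket_pin above 0.006 m).
It also fails if it takes over 45 s, if anything falls off the work surface, if the arm or the gripper's body presses on something with over 40 N, if the wrist force passes 120 N, or if a joint passes its speed limit or range.

ROBOT

A 6-joint arm with a two-finger parallel gripper is mounted at the origin on a cart in front of the work surface, level with it; the furniture and walls round the work are solid. World frame = base frame: x ahead of the robot, y to its left, z up, the work surface at z = 0. Lengths are in m, angles in rad, forces in N, time in s.
With the tool pointing down it reaches from about 0.225 to 0.875 m from the base axis. Payload 3.4 kg.
Tool frame: the origin (TCP) lies between the finger pads; the fingertips stand 19 mm ahead of it and the grasp point (between the pads) is the TCP; z points along the fingers, y is the line along which they close (so a half turn about z gives the same grasp; the last joint's range is limited). The gripper opens to 85 mm and grips with 20 to 120 N. Pads are 22 mm wide; open, the fingers measure 114 mm over their backs; the gripper's body (76 mm by 85 mm) begins 54 mm behind the grasp point. The pads swing forward as they close: fully open they stand 13 mm farther back than shut.
Start: joints at [1.038, 0.276, 1.505, -0, 1.361, -0.121], TCP at [0.23, 0.527, 0.228] pointing down, gripper open.
Joint ranges: [-2.89, 2.89], [-0.75, 2.08], [0.22, 2.7], [-1.18, 4.32], [0.11, 2.71], [-2.7, 2.7]. Speed limits (rad/s): [2.57, 2.57, 3.14, 3.14, 3.14, 3.14].

INTERFACE

Orientations are given as a unit quaternion [w, x, y, z].
In Python, from rig import get_state, imaging, ticket gives the robot as it stands. The module is installed in compiled form; this text tells all that it offers.
- The arm moves only by the shell command python3 -m inch 'ROWS' [FORCE]. ROWS is JSON, a list of rows, each an object with "claw": the opening, from -1 (shut) to 1 (fully open); "travel": the shift along the world's x, y, z in units of 200 mm (1.0 is 200 mm), a list of three; "turn": the turn about the world's z in units of 180 degrees (1.0 is 180 degrees). A call has 1 to 5 rows; each row is the pose to reach, as a shift and turn from the pose commanded when the call began, turning the shorter way round; what a row does not reach only later rows make up. A row lasts 1/10 s, in which the tool goes at most 50 mm and 8.59 degrees, less where a joint would pass 70% of its speed; a pose out of reach is approached as far as the arm can. A call with a number of a shift or a turn outside -1 to 1 is refused whole. A call with a gripper value outside its range is refused whole. The fingers move at their own pace and stop on an object; FORCE is the grip in N (left out, the last holds). Time passes only in rows, so rows that repeat a pose let the fingers close. It gives the time, the measured TCP pose, the force, the opening and the grip force at its end, in the units of the state.
- get_state(): the state, without advancing time (a new reading comes with each control period).
- imaging.get_image(name): name is "scene" or "top" or "wrist"; returns the picture (480x640x3 uint8, red, green, blue); there is no depth.
- imaging.camera_params(name): a dict with "camera_matrix" (3x3 intrinsics, pixels), "cam_to_world" (4x4, takes a point from camera to world coordinates); the wrist camera has in their place "T_tool_cam" (4x4, takes a point from camera to tool coordinates, whose origin is the TCP and whose axes are the flange's). Camera axes: x right, y down, z forward; pixel columns grow to the right and rows downward; lengths in m; the calibration is good to about 2 mm. The wrist camera is an equidistant fisheye: a pixel r from the principal point sees the ray r / f radians off the axis. A picture is of the moment at which its call begins: read the wrist's pose just before it. camera_params takes no time and is no camera call.
- ticket.sign_off(): hands the job in; it is judged then, once.
The state is a dict: "clock": time; "qpos": joint angles; "qd": joint speeds; "effort": joint torques, N m; "position": TCP position; "ee_rot": TCP orientation; "contact_force": force on the tool from outside, world axes, zero at the start; "moment": the same for the moment, N m; "width": finger opening in m; "gripper_force": force on a finger pad.
Only numpy, scipy, OpenCV 4.12 (cv2) and the standard library are available. Lean on these libraries where they do the work, as an engineer would, in place of code of your own. Each camera call takes 0.05 s, during which the arm holds its last target. There are 200 camera calls.

## Working session

There is one attempt and no reset: what is moved stays moved. The work goes in short steps, Python scripts to look and compute and a shell command to move; the robot and the scene stay as the last step left them, time stands still between calls to the robot, and variables do not carry over. Pictures are saved under pics/ and viewed, at most 10 in all, crops included, and the job is handed in when it is done.

```bash
mkdir -p pics
cat > h.py <<'E'
import numpy as np,cv2
from rig import get_state,imaging,ticket
def snap(n,f):
    im=imaging.get_image(n); cv2.imwrite('pics/'+f,im[:,:,::-1]); return im
def ray2z(n,u,v,z):
    p=imaging.camera_params(n);K=np.array(p['camera_matrix']);T=np.array(p['cam_to_world'])
    d=T[:3,:3]@np.linalg.inv(K)@[u,v,1]; o=T[:3,3]
    return o+d*(z-o[2])/d[2]
E
python3 - <<'E'
from h import *
snap('top','top0.png');snap('scene','scene0.png')
print(get_state())
for n in('top','scene','wrist'):print(imaging.camera_params(n))
E
```

```text
{'clock': 0.1, 'qpos': array([ 1.03800173e+00,  2.76543894e-01,  1.50605696e+00,  9.01954393e-06,
        1.36068743e+00, -1.21021232e-01]), 'qd': array([ 0.00019671, -0.00256718, -0.00339999,  0.00075725,  0.00069197,
        0.00012696]), 'effort': array([ 1.66685462e-03, -4.17700052e+01, -2.46403974e+01, -1.32833343e-04,
        5.73242680e-03, -2.49722768e-05]), 'position': array([0.22989493, 0.52650176, 0.2272992 ]), 'ee_rot': array([-2.76422588e-04,  2.04436044e-01,  9.78879556e-01, -8.01496046e-04]), 'contact_force': array([-0.46796523,  1.18725157,  0.10425249]), 'moment': array([ 0.03938362, -0.02269902,  0.030089  ]), 'gripper_force': 0.0, 'width': 0.08577235810034668}
{'camera_matrix': array([[504.68884165,   0.        , 321.27893541],
       [  0.        , 504.68884165, 245.69779978],
       [  0.        ,   0.        ,   1.        ]]), 'cam_to_world': array([[ 0.00549432, -0.97288708,  0.23121534,  0.34707056],
       [-0.99997436, -0.00640743, -0.00319845, -0.03853747],
       [ 0.00459322, -0.23119184, -0.97289734,  0.9142267 ],
       [ 0.        ,  0.        ,  0.   
[... 286 characters left out ...]
499725, -0.33896058,  0.31919522, -0.36619681],
       [-0.00803211, -0.67434545, -0.73837233,  0.83865217],
       [ 0.        ,  0.        ,  0.        ,  1.        ]])}
{'camera_matrix': array([[371.64829954,   0.        , 323.64250231],
       [  0.        , 371.64829954, 244.20641236],
       [  0.        ,   0.        ,   1.        ]]), 'T_tool_cam': array([[ 1.54437988e-04, -9.51160752e-01, -3.08695966e-01,
         8.06973107e-02],
       [ 9.99999979e-01,  1.04647112e-04,  1.77850587e-04,
        -4.18982293e-04],
       [-1.36860357e-04, -3.08695986e-01,  9.51160748e-01,
        -1.44620878e-01],
       [ 0.00000000e+00,  0.00000000e+00,  0.00000000e+00,
         1.00000000e+00]])}
```

View pics/top0.png

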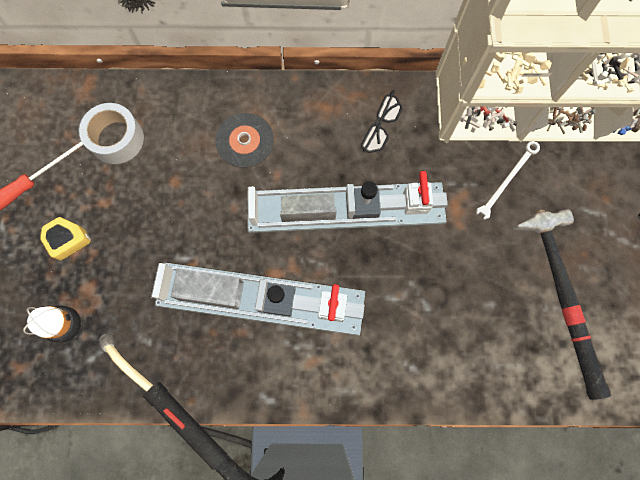

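View pics/scene0.png

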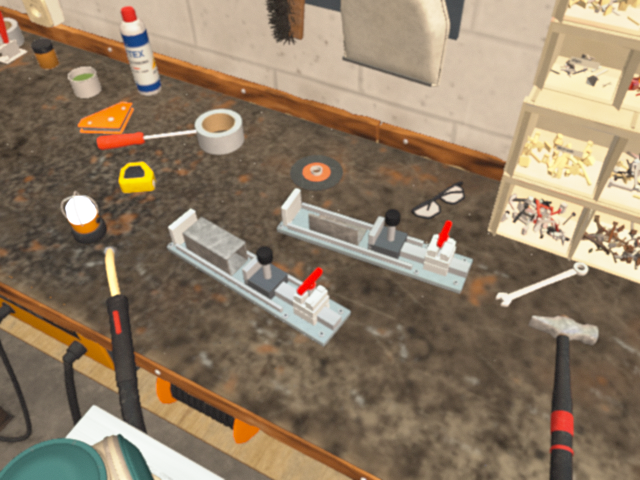

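Top view: two jigs, the front one with a block at (207,287), knob (276,294) and handle (334,302); the back one has its knob at (369,190) and handle (424,188). The front one looks like the tube, so I'll check with an enlarged crop.

Run:
```python
from h import *
a=cv2.imread('pics/scene0.png')[180:345,160:480]
b=cv2.imread('pics/top0.png')[170:340,140:460]
cv2.imwrite('pics/c0.png',cv2.resize(np.vstack([a[:,:],b]),None,fx=1.75,fy=1.75,interpolation=cv2.INTER_CUBIC))
for n,u,v,z in [('top',276,293,.106),('top',334,303,.102),('top',276,293,.106),('top',369,189,.106),('top',424,188,.102),('scene',265,255,.106),('scene',312,280,.102)]:
  print(n,u,v,ray2z(n,u,v,z))
```

```text
top 276 293 [0.46041821 0.03125202 0.106     ]
top 334 303 [ 0.44535796 -0.06222144  0.102     ]
top 276 293 [0.46041821 0.03125202 0.106     ]
top 369 189 [ 0.63828362 -0.12139466  0.106     ]
top 424 188 [ 0.64219184 -0.2154897   0.102     ]
scene 265 255 [0.4582925  0.02687643 0.106     ]
scene 312 280 [ 0.45091224 -0.06625526  0.102     ]
```

View pics/c0.png

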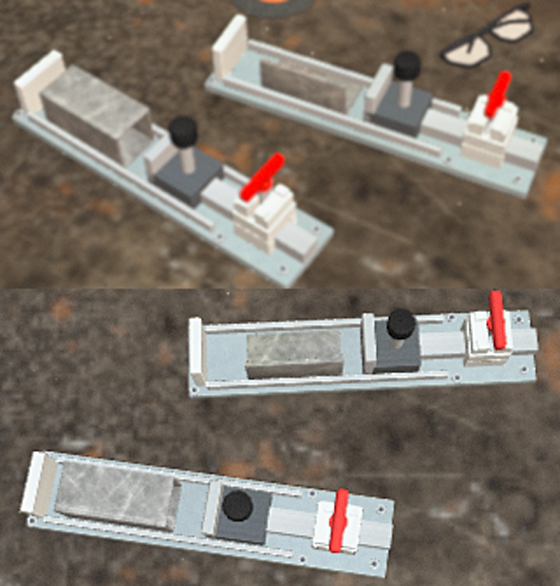

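The front jig holds the tube (full 50 mm square block), and the back one holds the bracket. Next I'll go above the handle of the front jig.

```bash
python3 -m inch '[{"claw":1,"travel":[0.36,-0.98,0],"turn":0.086},{"claw":1,"travel":[0.36,-0.98,0],"turn":0.086},{"claw":1,"travel":[0.36,-0.98,0],"turn":0.086},{"claw":1,"travel":[0.36,-0.98,0],"turn":0.086},{"claw":1,"travel":[0.36,-0.98,0],"turn":0.086}]'
python3 -m inch '[{"claw":1,"travel":[0.36,-0.98,0],"turn":0},{"claw":1,"travel":[0.36,-0.98,0],"turn":0},{"claw":1,"travel":[0.36,-0.98,0],"turn":0},{"claw":1,"travel":[0.36,-0.98,0],"turn":0},{"claw":1,"travel":[0.36,-0.98,0],"turn":0}]'
python3 -m inch '[{"claw":0.2,"travel":[0.36,-0.98,-0.1],"turn":0},{"claw":0.2,"travel":[0.36,-0.98,-0.1],"turn":0},{"claw":0.2,"travel":[0.36,-0.98,-0.1],"turn":0},{"claw":0.2,"travel":[0.36,-0.98,-0.1],"turn":0},{"claw":0.2,"travel":[0.36,-0.98,-0.1],"turn":0}]'
python3 - <<'E'
from h import *
s=get_state();print(s)
snap('wrist','w1.png')
E
```

```text
clock: 0.6
position: [0.3025, 0.3265, 0.2278]
ee_rot: [-0.0, 0.073, 0.997, -0.002]
contact_force: [-0.1, 1.4, 0.4]
width: 0.0852
gripper_force: 0.0
clock: 1.1
position: [0.3758, 0.1312, 0.2281]
ee_rot: [0.001, 0.074, 0.997, -0.001]
contact_force: [0.6, 0.2, -0.4]
width: 0.0855
gripper_force: 0.0
clock: 1.6
position: [0.4484, -0.0644, 0.2074]
ee_rot: [0.0, 0.073, 0.997, -0.001]
contact_force: [-1.0, -0.3, 0.1]
width: 0.0508
gripper_force: 0.0
{'clock': 1.6, 'qpos': array([-2.95746669e-01,  1.04523370e-01,  1.78142892e+00, -1.03362480e-03,
        1.25461509e+00, -1.72061534e+00]), 'qd': array([-0.11637518,  0.04617911, -0.02954029,  0.06051822,  0.03993463,
       -0.13081054]), 'effort': array([ -0.6268242 , -29.9206996 , -23.47940147,  -0.38890966,
        -0.16799797,  -0.15394145]), 'position': array([ 0.44839782, -0.06444661,  0.20741238]), 'ee_rot': array([ 3.91422267e-04,  7.27390692e-02,  9.97350753e-01, -5.92399114e-04]), 'contact_force': array([-0.97720822, -0.27632201,  0.14765756]), 'moment': array([ 0.04400807,  0.01959348, -0.05160261]), 'gripper_force': 0.0, 'width': 0.050840578992074184}
```

View pics/w1.png

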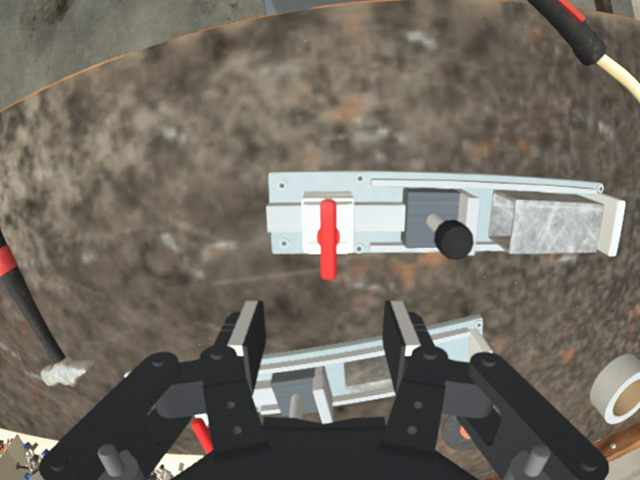

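The wrist view shows the red handle centred at (328,238), the bar running from (328,200) to (328,280), and the knob top at (456,239).

```bash
cat >> h.py <<'E'
from scipy.spatial.transform import Rotation as R
def wray(u,v,z,s):
    p=imaging.camera_params('wrist');K=np.array(p['camera_matrix']);T=np.array(p['T_tool_cam'])
    d=np.array([u-K[0,2],v-K[1,2]])/K[0,0];r=np.hypot(*d)
    c=np.array([*(d/r*np.sin(r)),np.cos(r)])
    q=s['ee_rot'];Rt=R.from_quat([q[1],q[2],q[3],q[0]]).as_matrix()
    o=np.array(s['position'])+Rt@T[:3,3];d=Rt@T[:3,:3]@c
    return o+d*(z-o[2])/d[2]
E
python3 - <<'E'
from h import *
s=get_state()
print(s['position'])
h=wray(328,238,.102,s);k=wray(456,239,.106,s)
print(h,k,k-h,np.linalg.norm((k-h)[:2]),np.degrees(np.arctan2(*(k-h)[:2])))
for u,v in [(328,202),(328,278)]:print(wray(u,v,.102,s))
for u,v in [(268,173),(600,184),(270,253),(500,253)]:print(wray(u,v,.012,s))
E
```

```text
[ 0.44794433 -0.06354495  0.20732529]
[ 0.44420312 -0.05990432  0.102     ] [0.45693841 0.03189483 0.106     ] [0.01273528 0.09179916 0.004     ] 0.09267832803487748 7.898222894424999
[ 0.41866445 -0.05625452  0.102     ]
[ 0.47444869 -0.06420321  0.102     ]
[ 0.40143475 -0.10864119  0.012     ]
[0.45158087 0.25127512 0.012     ]
[ 0.47855601 -0.1209485   0.012     ]
[0.51356378 0.11398061 0.012     ]
```

```bash
python3 -m inch '[{"claw":0.2,"travel":[-0.01,0.012,-0.2],"turn":0},{"claw":0.2,"travel":[-0.01,0.012,-0.4],"turn":0},{"claw":0.2,"travel":[-0.01,0.012,-0.55],"turn":0},{"claw":0.2,"travel":[-0.01,0.012,-0.55],"turn":0}]' 50
python3 -m inch '[{"claw":-1,"travel":[0,0,0],"turn":0},{"claw":-1,"travel":[0,0,0],"turn":0},{"claw":-1,"travel":[0,0,0],"turn":0},{"claw":-1,"travel":[0,0,0],"turn":0},{"claw":-1,"travel":[0,0,0],"turn":0}]' 50
```

```text
clock: 2.05
position: [0.4404, -0.0556, 0.0949]
ee_rot: [-0.005, 0.07, 0.998, 0.002]
contact_force: [-0.5, 0.4, -0.2]
width: 0.0512
gripper_force: 0.0
clock: 2.55
position: [0.4447, -0.0588, 0.099]
ee_rot: [0.001, 0.071, 0.997, -0.0]
contact_force: [-0.4, -0.2, 0.2]
width: 0.0002
gripper_force: 0.0
```

The fingers closed on nothing, so I need a look.

Run:
```python
from h import *
s=get_state();print(s['clock'],s['position'],s['ee_rot'],s['width'])
w=snap('wrist','w2.png')
t=imaging.get_image('scene')
c=cv2.resize(t[200:360,200:400],(800,640)[:2])[:600]
cv2.imwrite('pics/v2.png',np.vstack([cv2.resize(w,(400,300)),cv2.resize(t[200:350,220:420],(400,300))])[:,:,::-1])
```

```text
2.55 [ 0.44465701 -0.05875508  0.09895357] [ 8.60228032e-04  7.08359560e-02  9.97487603e-01 -9.47852657e-05] 0.00015104799494416023
```

View pics/v2.png

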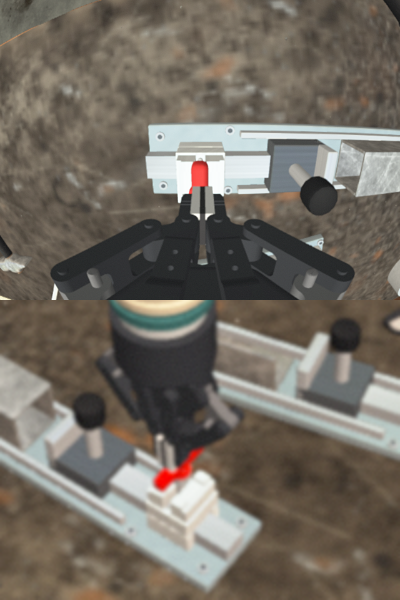

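Fingers are near the bar, but how they sit relative to it is unclear at this size. I'll enlarge it.

Run:
```python
from h import *
w=cv2.imread('pics/w2.png')[240:360,250:390]
t=imaging.get_image('scene')[230:310,275:355,::-1]
cv2.imwrite('pics/v3.png',np.hstack([cv2.resize(w,(400,400),interpolation=cv2.INTER_CUBIC),cv2.resize(t,(400,400),interpolation=cv2.INTER_CUBIC)]))
```

```text
(no output)
```

View pics/v3.png

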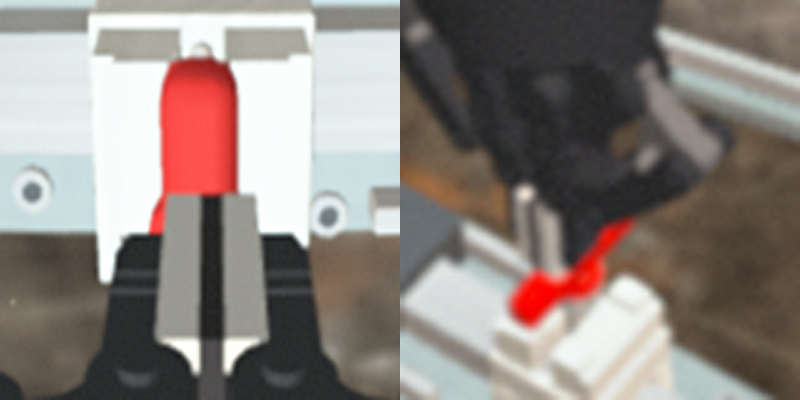

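Run:
```python
from h import *
s=get_state();print(s['position'],s['qpos'],s['width'])
p=imaging.camera_params('scene');K=p['camera_matrix'];T=np.linalg.inv(p['cam_to_world'])
def pr(X):
    c=T[:3,:3]@X+T[:3,3];u=K@c;u=u[:2]/u[2];return u,(u-[275,230])*5+[400,0]
P=np.array(s['position'])
for n,X in [('tcp',P),('tip',P-[0,0,.019]),('hub',np.array([.446,-.061,.095])),('barnear',np.array([.416,-.0565,.095])),('barfar',np.array([.476,-.065,.095]))]:print(n,pr(X))
def wp(X):
    p=imaging.camera_params('wrist');q=s['ee_rot'];Rt=R.from_quat([q[1],q[2],q[3],q[0]]).as_matrix()
    t=Rt.T@(X-P);M=np.linalg.inv(p['T_tool_cam']);c=M[:3,:3]@t+M[:3,3]
    th=np.arctan2(np.hypot(c[0],c[1]),c[2]);K=p['camera_matrix'];return K[:2,2]+K[0,0]*th*c[:2]/np.hypot(c[0],c[1])
for n,X in [('tcp',P),('tip',P-[0,0,.019]),('hub',np.array([.446,-.061,.102])),('barnear',np.array([.416,-.0565,.102]))]:
  u=wp(X);print(n,u,(u-[250,240])*[400/140,400/120])
```

```text
[ 0.44458623 -0.05880807  0.09876074] [-2.87083827e-01  2.05350397e-01  1.96285868e+00  2.83970397e-04
  9.72151417e-01 -1.71606223e+00] -0.00019563638949696185
tcp (array([306.10626173, 282.32119319]), array([555.53130867, 261.60596594]))
tip (array([306.56312681, 289.47716311]), array([557.81563403, 297.38581556]))
hub (array([307.81207  , 283.6330153]), array([564.06034998, 268.16507649]))
barnear (array([296.0801672 , 295.94705065]), array([505.40083598, 329.73525326]))
barfar (array([318.87287594, 271.63313444]), array([619.3643797 , 208.16567222]))
tcp [323.61960983 316.83067935] [210.34174238 256.1022645 ]
tip [323.60637732 297.9110968 ] [210.3039352  193.03698933]
hub [319.11493739 323.80834916] [197.47124968 279.36116387]
barnear [319.28856485 258.89213979] [197.96732813  62.97379929]
```

```bash
python3 -m inch '[{"claw":0.0,"travel":[0,0,0],"turn":0},{"claw":0.0,"travel":[0,0,0],"turn":0},{"claw":0.0,"travel":[0,0,0],"turn":0}]' 50
python3 - <<'E'
from h import *
s=get_state();print(s['clock'],s['position'],s['width'],s['contact_force'])
w=snap('wrist','w4.png')[230:370,220:420,::-1]
t=imaging.get_image('scene')[220:320,265:365,::-1]
cv2.imwrite('pics/v4.png',np.hstack([cv2.resize(w,(400,280),interpolation=cv2.INTER_CUBIC),cv2.resize(t,(280,280),interpolation=cv2.INTER_CUBIC)]))
E
```

```text
clock: 3.0
position: [0.4439, -0.0587, 0.098]
ee_rot: [-0.0, 0.071, 0.997, -0.0]
contact_force: [-0.7, -0.6, -0.8]
width: 0.0422
gripper_force: 0.0
3.0 [ 0.44392265 -0.05872653  0.09798927] 0.04217330568115979 [-0.68439331 -0.62419571 -0.82250923]
```

View pics/v4.png

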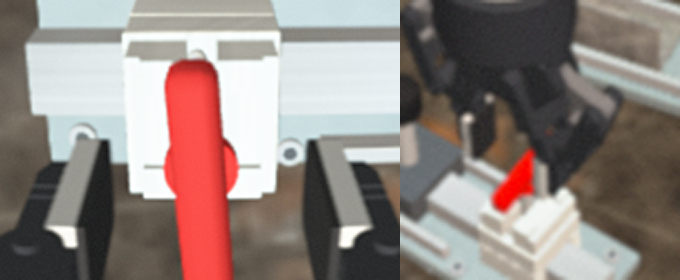

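Run:
```python
from h import *
def red(f,box):
    im=cv2.imread('pics/'+f).astype(int);b,g,r=im[...,0],im[...,1],im[...,2]
    m=(r>140)&(g<80)&(b<80);x0,x1,y0,y1=box;k=np.zeros_like(m);k[y0:y1,x0:x1]=1;m&=k
    for v in range(y0,y1,8):
        u=np.where(m[v])[0]
        if len(u):print(f,v,u.min(),u.max())
    v,u=np.where(m);print(f,'ext',v.min(),v.max())
red('w1.png',(290,370,180,300));red('w4.png',(280,370,240,420));red('w2.png',(280,370,240,420))
red('top0.png',(310,360,270,330));red('scene0.png',(285,340,255,310))
s={'position':[.4484,-.06445,.2074],'ee_rot':[.0004,.0727,.9973,-.0006]}
s4={'position':[.4439,-.0587,.098],'ee_rot':[0,.071,.997,0]}
for z in(.08,.09,.102,.11):print(z,wray(328,200,z,s),wray(316,261,z,s4))
```

```text
w1.png 204 334 334
w1.png 212 333 334
w1.png 220 332 334
w1.png 228 321 335
w1.png 236 319 337
w1.png 244 321 335
w1.png 252 322 334
w1.png 260 321 336
w1.png 268 321 336
w1.png 276 321 335
w1.png ext 201 279
w4.png 264 305 326
w4.png 272 303 328
w4.png 280 304 328
w4.png 288 305 329
w4.png 296 305 330
w4.png 304 305 335
w4.png 312 303 337
w4.png 320 304 336
w4.png 328 309 332
w4.png 336 308 333
w4.png 344 309 334
w4.png 352 310 334
w4.png 360 311 335
w4.png 368 311 335
w4.png 376 315 333
w4.png ext 260 379
w2.png 264 308 331
w2.png 272 307 332
w2.png 280 307 332
w2.png 288 307 332
w2.png 296 308 332
w2.png 304 304 306
w2.png ext 258 309
top0.png 286 332 338
top0.png 294 331 336
top0.png 302 329 337
top0.png 310 329 334
top0.png 318 328 333
top0.png ext 284 320
scene0.png 271 313 322
scene0.png 279 305 317
scene0.png 287 299 313
scene0.png ext 267 294
0.08 [ 0.42219583 -0.05742729  0.08      ] [ 0.42387429 -0.05942687  0.08      ]
0.09 [ 0.42021703 -0.05725004  0.09      ] [ 0.42018918 -0.05868154  0.09      ]
0.102 [ 0.41784248 -0.05703735  0.102     ] [ 0.41576706 -0.05778714  0.102     ]
0.11 [ 0.41625945 -0.05689555  0.11      ] [ 0.41281898 -0.05719088  0.11      ]
```

```bash
python3 -m inch '[{"claw":0.0,"travel":[0.01,-0.01,-0.018],"turn":0},{"claw":-0.5,"travel":[0.01,-0.01,-0.018],"turn":0},{"claw":-0.5,"travel":[0.01,-0.01,-0.018],"turn":0}]' 40
python3 -m inch '[{"claw":-0.7,"travel":[0,0,0],"turn":0},{"claw":-0.7,"travel":[0,0,0],"turn":0}]'
python3 -m inch '[{"claw":-0.8,"travel":[0,0,0],"turn":0},{"claw":-0.8,"travel":[0,0,0],"turn":0}]'
python3 - <<'E'
from h import *
w=snap('wrist','w5.png')[230:380,240:400,::-1]
cv2.imwrite('pics/v5.png',cv2.resize(w,(640,600),interpolation=cv2.INTER_CUBIC))
E
```

```text
clock: 3.4
position: [0.446, -0.0607, 0.0942]
ee_rot: [-0.0, 0.071, 0.997, 0.0]
contact_force: [-0.6, -0.9, 0.3]
width: 0.0215
gripper_force: 0.0
clock: 3.6
position: [0.4459, -0.0608, 0.0944]
ee_rot: [-0.0, 0.071, 0.998, -0.0]
contact_force: [-1.5, -1.0, -0.3]
width: 0.0127
gripper_force: 0.4
clock: 3.8
position: [0.446, -0.0607, 0.0946]
ee_rot: [-0.0, 0.071, 0.997, -0.0]
contact_force: [-1.0, -0.3, 1.3]
width: 0.0101
gripper_force: 39.0
```

View pics/v5.png

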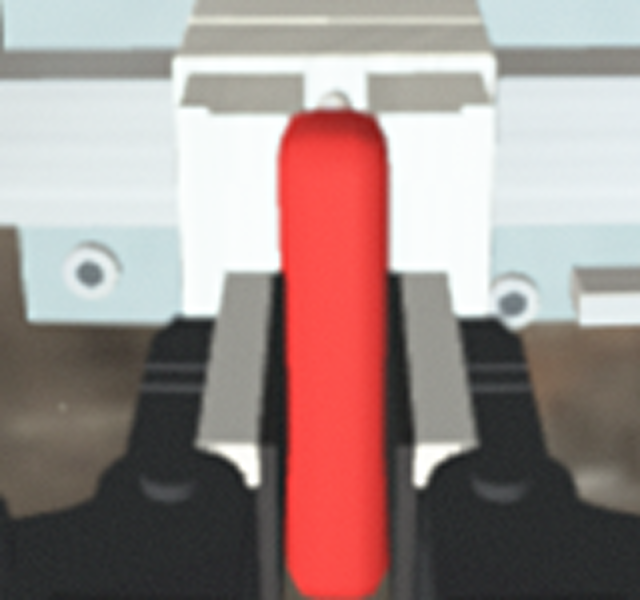

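The bar is now held between the pads with a 39 N grip. Next I lift it 19 mm.

```bash
python3 -m inch '[{"claw":-0.8,"travel":[0,0,0.03],"turn":0},{"claw":-0.8,"travel":[0,0,0.06],"turn":0},{"claw":-0.8,"travel":[0,0,0.095],"turn":0},{"claw":-0.8,"travel":[0,0,0.095],"turn":0},{"claw":-0.8,"travel":[0,0,0.095],"turn":0}]'
```

```text
clock: 4.35
position: [0.4459, -0.0606, 0.1134]
ee_rot: [-0.0, 0.071, 0.997, 0.0]
contact_force: [-0.2, -2.3, -9.4]
width: 0.0103
gripper_force: 38.8
```

```bash
python3 -m inch '[{"claw":-0.8,"travel":[0,0,0],"turn":-0.04},{"claw":-0.8,"travel":[0,0,0],"turn":-0.08},{"claw":-0.8,"travel":[0,0,0],"turn":-0.12},{"claw":-0.8,"travel":[0,0,0],"turn":-0.16},{"claw":-0.8,"travel":[0,0,0],"turn":-0.2}]'
```

```text
clock: 4.85
position: [0.4467, -0.0589, 0.1132]
ee_rot: [-0.0, 0.379, 0.926, 0.002]
contact_force: [3.4, 4.7, -9.1]
width: 0.0105
gripper_force: 38.9
```

```bash
python3 -m inch '[{"claw":-0.8,"travel":[0,0,0],"turn":-0.045},{"claw":-0.8,"travel":[0,0,0],"turn":-0.09},{"claw":-0.8,"travel":[0,0,0],"turn":-0.135},{"claw":-0.8,"travel":[0,0,0],"turn":-0.18},{"claw":-0.8,"travel":[0,0,0],"turn":-0.225}]'
python3 -m inch '[{"claw":-0.8,"travel":[0,0,0],"turn":-0.02},{"claw":-0.8,"travel":[0,0,0],"turn":-0.02}]'
```

```text
clock: 5.35
position: [0.449, -0.058, 0.1137]
ee_rot: [0.0, 0.676, 0.737, 0.004]
contact_force: [7.3, 8.6, -8.3]
width: 0.0098
gripper_force: 38.9
clock: 5.55
position: [0.4493, -0.058, 0.1138]
ee_rot: [0.0, 0.697, 0.717, 0.004]
contact_force: [7.3, 8.0, -8.5]
width: 0.0102
gripper_force: 38.9
```

```bash
python3 -m inch '[{"claw":-0.8,"travel":[0.008,0.008,-0.01],"turn":0},{"claw":-0.8,"travel":[0.01,0.01,-0.025],"turn":0},{"claw":-0.8,"travel":[0.01,0.01,-0.036],"turn":0},{"claw":-0.8,"travel":[0.01,0.01,-0.036],"turn":0}]'
```

```text
clock: 5.95
position: [0.4496, -0.0575, 0.1066]
ee_rot: [0.0, 0.696, 0.718, 0.002]
contact_force: [4.3, 3.7, -5.7]
width: 0.0105
gripper_force: 39.3
```

```bash
python3 -m inch '[{"claw":-0.6,"travel":[0,0,-0.005],"turn":0},{"claw":-0.3,"travel":[0,0,-0.005],"turn":0},{"claw":0.0,"travel":[0,0,0],"turn":0},{"claw":0.0,"travel":[0,0,0],"turn":0}]'
python3 -m inch '[{"claw":0.0,"travel":[0,0,0.15],"turn":0},{"claw":0.0,"travel":[0,0,0.35],"turn":0},{"claw":0.0,"travel":[0,0,0.4],"turn":0},{"claw":0.0,"travel":[0,0,0.4],"turn":0}]'
python3 - <<'E'
from h import *
s=get_state();print(s['clock'],s['position'],s['ee_rot'])
w=snap('wrist','w6.png');t=imaging.get_image('scene')[200:350,220:420]
cv2.imwrite('pics/v6.png',np.hstack([w[:400,120:520],cv2.resize(t,(400,400))])[:,:,::-1])
E
```

```text
clock: 6.35
position: [0.4482, -0.0589, 0.1068]
ee_rot: [0.0, 0.696, 0.718, 0.0]
contact_force: [0.1, -0.0, 0.4]
width: 0.0425
gripper_force: 0.0
clock: 6.75
position: [0.4493, -0.0591, 0.1881]
ee_rot: [0.002, 0.696, 0.718, 0.001]
contact_force: [0.9, 0.2, -0.3]
width: 0.0428
gripper_force: 0.0
6.75 [ 0.44934353 -0.05910777  0.18810471] [0.00205225 0.69602949 0.71800956 0.00100207]
```

View pics/v6.png

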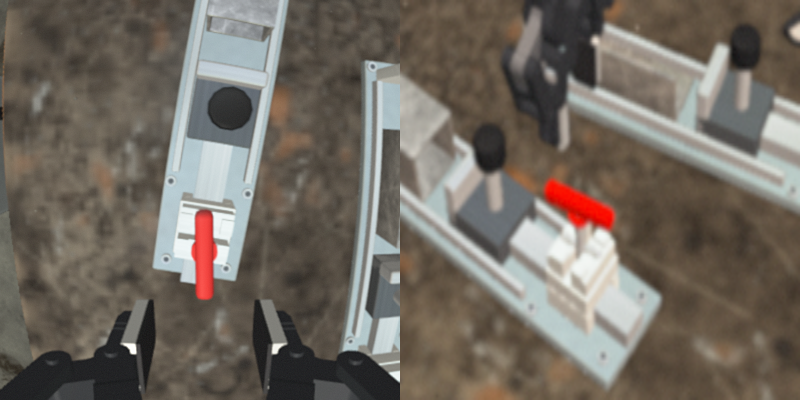

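The handle is turned about 80° and stands up on a visible stem, so it is parked. The knob top is at wrist pixel (350,107).

Run:
```python
from h import *
s={'position':[.44934,-.05911,.1881],'ee_rot':[.00205,.69603,.71801,.001]}
print(wray(350,107,.106,s),wray(324,255,.114,s))
```

```text
[0.46105391 0.03335401 0.106     ] [ 0.44833197 -0.05785074  0.114     ]
```

```bash
python3 -m inch '[{"claw":0.4,"travel":[0.056,0.46,0],"turn":-0.054},{"claw":0.4,"travel":[0.056,0.46,0],"turn":-0.054},{"claw":0.4,"travel":[0.056,0.46,-0.1],"turn":-0.054},{"claw":0.4,"travel":[0.056,0.46,-0.1],"turn":-0.054}]'
python3 -m inch '[{"claw":0.4,"travel":[0,0,-0.15],"turn":0},{"claw":0.4,"travel":[0,0,-0.3],"turn":0},{"claw":0.4,"travel":[0,0,-0.36],"turn":0},{"claw":0.4,"travel":[0,0,-0.36],"turn":0}]'
python3 -m inch '[{"claw":-0.2,"travel":[0,0,0],"turn":0},{"claw":-0.4,"travel":[0,0,0],"turn":0},{"claw":-0.45,"travel":[0,0,0],"turn":0},{"claw":-0.45,"travel":[0,0,0],"turn":0}]' 40
```

```text
clock: 7.25
position: [0.4562, 0.0348, 0.1628]
ee_rot: [-0.003, 0.753, 0.658, -0.003]
contact_force: [-0.9, -0.5, -0.8]
width: 0.0597
gripper_force: 0.0
clock: 7.65
position: [0.4569, 0.0325, 0.092]
ee_rot: [-0.002, 0.755, 0.656, -0.002]
contact_force: [-0.3, 0.1, -0.5]
width: 0.0599
gripper_force: 0.0
clock: 8.05
position: [0.4631, 0.0324, 0.0959]
ee_rot: [0.003, 0.754, 0.656, 0.003]
contact_force: [5.3, -2.1, -2.0]
width: 0.0256
gripper_force: 39.4
```

```bash
python3 -m inch '[{"claw":-0.45,"travel":[0.008,0.05,0],"turn":0},{"claw":-0.45,"travel":[0.015,0.1,0],"turn":0},{"claw":-0.45,"travel":[0.022,0.15,0],"turn":0},{"claw":-0.45,"travel":[0.029,0.2,0],"turn":0},{"claw":-0.45,"travel":[0.034,0.24,0],"turn":0}]'
```

```text
clock: 8.55
position: [0.4696, 0.0798, 0.0959]
ee_rot: [0.004, 0.754, 0.657, 0.001]
contact_force: [5.5, -6.3, -0.9]
width: 0.0255
gripper_force: 39.5
```

```bash
python3 -m inch '[{"claw":-0.45,"travel":[0.004,0.03,0],"turn":0},{"claw":-0.45,"travel":[0.005,0.038,0],"turn":0},{"claw":-0.45,"travel":[0.005,0.038,0],"turn":0}]'
```

```text
clock: 8.85
position: [0.4706, 0.087, 0.0959]
ee_rot: [0.004, 0.754, 0.657, 0.001]
contact_force: [4.6, -6.3, -1.4]
width: 0.0258
gripper_force: 39.5
```

```bash
python3 -m inch '[{"claw":-0.45,"travel":[0.002,0.015,0],"turn":0},{"claw":-0.45,"travel":[0.002,0.015,0],"turn":0}]'
```

```text
clock: 9.05
position: [0.4706, 0.0871, 0.0959]
ee_rot: [0.006, 0.753, 0.658, -0.001]
contact_force: [4.0, -16.2, 0.1]
width: 0.0255
gripper_force: 39.6
```

The tube has hit the end stop: the force jumped to 16 N and the knob stopped moving. I'll take off the preload, release and retreat.

```bash
python3 -m inch '[{"claw":-0.45,"travel":[0,-0.012,0],"turn":0},{"claw":-0.2,"travel":[0,-0.012,0],"turn":0},{"claw":0.4,"travel":[0,-0.012,0],"turn":0},{"claw":0.4,"travel":[0,-0.012,0],"turn":0}]'
python3 -m inch '[{"claw":0.4,"travel":[0,0,0.15],"turn":0},{"claw":0.4,"travel":[0,0,0.4],"turn":0},{"claw":0.4,"travel":[0,0,0.6],"turn":0},{"claw":0.4,"travel":[0,0,0.6],"turn":0},{"claw":0.4,"travel":[0,0,0.6],"turn":0}]'
python3 - <<'E'
from h import *
t=snap('wrist','w7.png');c=imaging.get_image('scene')[180:350,160:400]
cv2.imwrite('pics/v7.png',np.hstack([t[:400,120:520],cv2.resize(c,(400,400))])[:,:,::-1])
E
```

```text
clock: 9.45
position: [0.4673, 0.0898, 0.0946]
ee_rot: [-0.0, 0.754, 0.656, 0.0]
contact_force: [0.6, 0.3, 0.3]
width: 0.0597
gripper_force: 0.0
clock: 9.95
position: [0.4677, 0.0899, 0.2152]
ee_rot: [0.001, 0.754, 0.657, 0.001]
contact_force: [0.1, -0.0, -0.2]
width: 0.0593
gripper_force: 0.0
```

View pics/v7.png

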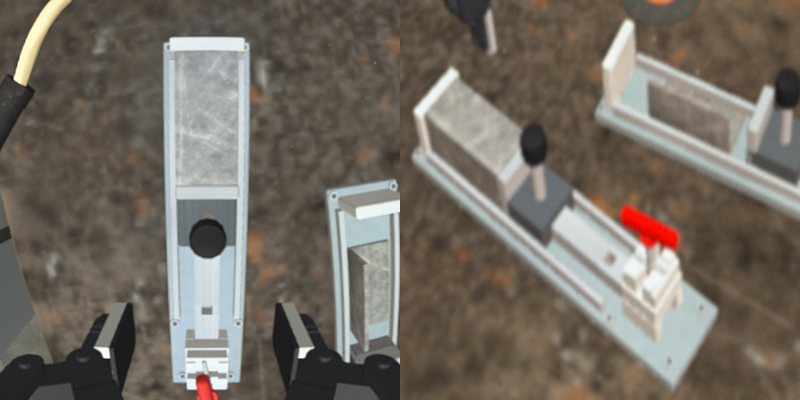

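The tube is against the end stop at (207,50), the jaw is against the tube at (207,193), and the handle is parked up.

```bash
python3 -c "
from rig import ticket
print(ticket.sign_off())"
```

```text
the job is handed in; nothing more can be done
None
```

The job is handed in at about 10 s on the robot's clock: the last pictures show the tube jig's pin parked up, the tube against the end stop with the jaw on it, and the gripper clear; the bracket jig was not touched, and no verdict came back.

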